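# Pack the slide box and the slim jar into the microscope kit box

## Robot

A 6-joint arm with a two-finger parallel gripper is mounted at the origin on the work surface. World frame = base frame: x ahead of the robot, y to its left, z up, the work surface at z = 0. Lengths are in m, angles in rad, forces in N, time in s.
With the tool pointing down it reaches from about 0.325 to 0.775 m from the base axis. Payload 5.5 kg.
Tool frame: the origin (TCP) lies midway between the tips of the shut fingers; the grasp point (between the pads) lies 19 mm behind it; x points along the fingers, y is the direction in which the jaws open and shut, and the axes are right-handed (so a half turn about x gives the same grasp; the last joint's range is limited). The gripper opens to 88 mm and grips with 3 to 60 N. Pads are 20 mm wide; open, the fingers measure 115 mm over their backs; the gripper's body (75 mm by 178 mm) begins 61 mm behind the grasp point.
Start: joints at [1.161, 0.091, 1.231, -0, 1.82, -0.057], TCP at [0.207, 0.563, 0.223] pointing down, gripper open.
Joint ranges: [-2.87, 2.87], [-0.86, 2.18], [0.17, 2.46], [-1.51, 4.65], [0.06, 2.69], [-2.65, 2.65]. Speed limits (rad/s): [2.57, 2.57, 3.01, 3.14, 3.14, 3.14].

## Interface

Orientations are given as a rotation vector (axis times angle).
In Python, from bench import manip gives the robot as it stands.
- The arm moves only by the tool apply_moves, never from a script. Its arguments are lists of equal length, an entry for each row: "delta_pos": the shift along the tool's x, y, z in units of 50 mm (1.0 is 50 mm), a list of three; "twist": the turn, a rotation vector about the tool's x, y, z in units of 5 degrees (1.0 is 5 degrees), a list of three. In form: {"delta_pos": [[tx, ty, tz], ...], "twist": [[ax, ay, az], ...]}. A call has 1 to 20 rows; each row shifts and turns the commanded pose from where the row before left it, along the tool's axes as they then stand; what a row does not reach is not made up. A row lasts 1/8 s, in which the tool goes at most 62.5 mm and 10.7 degrees, less where a joint would pass 70% of its speed; a pose out of reach is approached as far as the arm can. A call is refused whole if a number of a shift passes 1 or a number of a turn 1, either way. A call with a gripper value outside its range is refused whole. "jaw" is the finger opening in mm, from 0 to 87.8, set as the call begins (left out, the last holds). The fingers move at their own pace and stop on an object; "force" is the grip in N (left out, the last holds). Time passes only in rows, so rows that do not move let the fingers close. It gives the time, the measured TCP pose, the force and the opening at its end, in the units of the state.
- manip.get_obs(): the state, without advancing time (a new reading comes with each control period).
- manip.get_image(name): name is "scene" or "top" or "wrist"; returns the picture (480x640x3 uint8, red, green, blue); there is no depth.
- manip.get_calibration(name): a dict with "K" (3x3 intrinsics, pixels), "cam_to_world" (4x4, takes a point from camera to world coordinates). Camera axes: x right, y down, z forward; pixel columns grow to the right and rows downward; lengths in m; the calibration is good to about 2 mm. A picture is of the moment at which its call begins: read the wrist's pose just before it. get_calibration takes no time and is no camera call; for the wrist camera it gives the pose at the moment of the call.
- manip.close_job(): hands the job in, once; it reports no verdict.
The state is a dict: "time": time; "qpos": joint angles; "joint_velocities": joint speeds; "joint_efforts": joint torques, N m; "eef_pos": TCP position; "eef_rot": TCP orientation; "wrist_force": force on the tool from outside, world axes, zero at the start; "moment": the same for the moment, N m; "grip_width": finger opening in m.
Only numpy, scipy, OpenCV 4.12 (cv2) and the standard library are available. Lean on these libraries where they do the work, as an engineer would, in place of code of your own. Each camera call takes 0.05 s, during which the arm holds its last target. There are 200 camera calls.

## Task

Pack up the microscope kit: put the standing wooden slide box and the slimmer of the two amber jars into the open white kit box, in the space beside the black lens case that is already in there. Both must stand upright on the box's floor, the lens case staying flat in its box; set them down rather than drop them.

Things in the scene. Friction and masses are not known exactly. Their poses are not given: they have to be found in the camera images.
- kitbox: Open white plastic kit box, fixed to the bench: 153 (its x) x 113 (its y) mm outside, 42 mm high, walls and floor 4 mm thick, so 145 x 105 mm inside. Origin at the centre of its underside, z up. The black lens case stands at its -x end; the slide box and the jar belong in the rest, with the slide box's 84 mm side along the box's y. About 21 mm is left over along x when all three are in.
- lenscase_center (a point): Centre of the loose black lens case in the kit box at its -x end: a block 40 (x) x 96 (y) x 40 (z) mm, 200 g, axes along the kit box's; its top is 44 mm above the bench. The point is half-way up.
- slidebox_center (a point): Centre (half-way up) of the wooden slide box that stands on its narrow edge on the bench: 34 (x) x 84 (y) x 78 (z) mm, about 150 g, z up, brass clasp on top. (A low flat wooden case, 34 x 84 x 16 mm, is not it.)
- jar_center (a point): Centre (half-way up) of the slim amber jar with a white cap, standing on the bench: a plain cylinder 50 mm in diameter and 80 mm high, cap included, about 150 g, z up. (The other amber jar, just as high but 76 mm in diameter, is too wide for the space.)

How it is judged:
By the outcome, as a careful person would: the job done as asked, in the order asked, and still so for the second after the job is handed in, with the robot touching nothing.
It also fails if it takes over 54 s, if anything falls off the work surface, if the arm or the gripper's body presses on something with over 40 N, if the wrist force passes 120 N, or if a joint passes its speed limit or range.

## Working session

There is one attempt and no reset: what is moved stays moved. The work goes in short steps, Python scripts to look and compute and a tool call to move; the robot and the scene stay as the last step left them, time stands still between calls to the robot, and variables do not carry over. Pictures are saved under pics/ and viewed, about 8 in all and at most 12, crops included, and the job is handed in when it is done.

Besides the shell and the picture viewer there is one more tool, called after "Call:" by a JSON object that holds its "name" and its "arguments", one argument or row to a line. apply_moves: Moves the arm, as the interface text tells. Its arguments: {"type":"object","properties":{"delta_pos":{"type":"array"},"twist":{"type":"array"},"jaw":{"type":"number"},"force":{"type":"number"}},"required":["delta_pos","twist"]}

```bash
mkdir -p pics; ls
python3 - <<'E'
from bench import manip
import cv2,numpy as np
np.set_printoptions(precision=4,suppress=True)
o=manip.get_obs();print(o)
for n in("top","scene"):
    c=manip.get_calibration(n);print(n,c)
    cv2.imwrite(f"pics/{n}0.png",manip.get_image(n)[:,:,::-1])
E
```

```text
pics
{'time': 0.0, 'qpos': array([ 1.1613,  0.0919,  1.2319, -0.    ,  1.8198, -0.0567]), 'joint_velocities': array([-0.0011, -0.0015,  0.0009,  0.0014,  0.0012, -0.0008]), 'joint_efforts': array([  0.0012, -44.6449, -40.6446,   0.07  ,   0.0292,  -0.0002]), 'eef_pos': array([0.2072, 0.5628, 0.2215]), 'eef_rot': array([ 0.2754,  1.5534, -0.2784]), 'wrist_force': array([ 0.5571, -0.2072, -0.4379]), 'moment': array([-0.0025, -0.0115,  0.0086]), 'grip_width': 0.08779025136377158}
top {'K': array([[501.1348,   0.    , 315.7614],
       [  0.    , 501.1348, 236.1618],
       [  0.    ,   0.    ,   1.    ]]), 'cam_to_world': array([[ 0.0277, -0.9905,  0.1346,  0.4055],
       [-0.9995, -0.0294, -0.0105,  0.0001],
       [ 0.0144, -0.1342, -0.9908,  0.9553],
       [ 0.    ,  0.    ,  0.    ,  1.    ]])}
scene {'K': array([[515.5184,   0.    , 310.62  ],
       [  0.    , 515.5184, 243.6541],
       [  0.    ,   0.    ,   1.    ]]), 'cam_to_world': array([[ 0.7915,  0.3235, -0.5185,  1.073 ],
       [ 0.6111, -0.4129,  0.6753, -0.658 ],
       [ 0.0044, -0.8514, -0.5245,  0.5653],
       [ 0.    ,  0.    ,  0.    ,  1.    ]])}
```

View pics/top0.png

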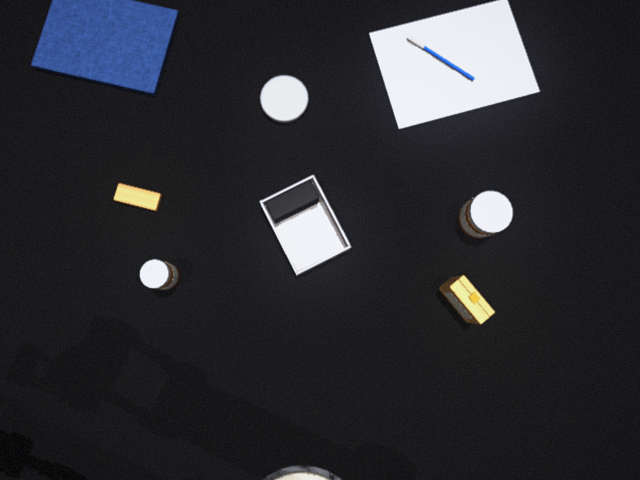

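View pics/scene0.png

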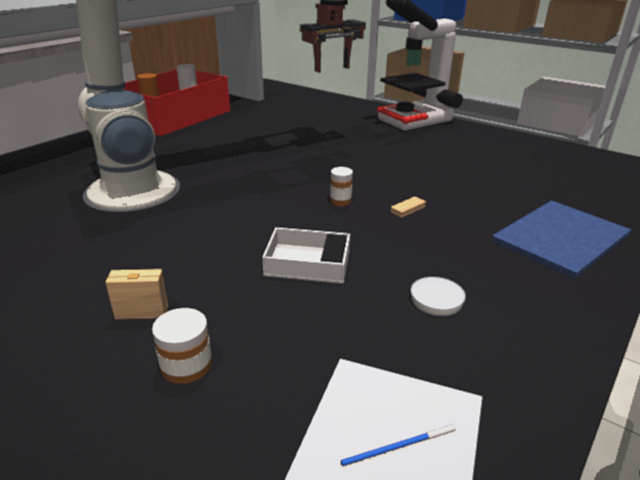

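The top view shows the slide box near px (470,300) and the slim jar's cap at (155,274). The kit box centre is about (305,225), with the lens case at its upper end. The scene view agrees.

```bash
cat > h.py <<'E'
from bench import manip
import cv2,numpy as np
from scipy.spatial.transform import Rotation as R
np.set_printoptions(precision=4,suppress=True)
def ray(px,c,z):
    px=np.atleast_2d(np.array(px,float)); K=c["K"];T=c["cam_to_world"]
    d=np.c_[px,np.ones(len(px))]@np.linalg.inv(K).T@T[:3,:3].T
    o=T[:3,3]; return (o+d*((z-o[2])/d[:,2])[:,None])[:,:2]
def proj(p,c):
    T=c["cam_to_world"];q=(np.atleast_2d(p)-T[:3,3])@T[:3,:3]@c["K"].T
    return q[:,:2]/q[:,2:]
def blob(mask,roi):
    x0,y0,x1,y1=roi;m=np.zeros_like(mask);m[y0:y1,x0:x1]=mask[y0:y1,x0:x1]
    cs,_=cv2.findContours(m,cv2.RETR_EXTERNAL,cv2.CHAIN_APPROX_NONE)
    return max(cs,key=cv2.contourArea)[:,0,:]
def rect(pw):
    (cx,cy),(w,h),a=cv2.minAreaRect((pw*1000).astype(np.float32))
    if w<h: w,h,a=h,w,a+90
    return np.array([cx,cy,w,h,a])  # mm, long-axis angle deg
E
python3 - <<'E'
from h import *
im=cv2.imread("pics/top0.png");c=manip.get_calibration("top");g=im.astype(int)
mn=g.min(2)
kit=(mn>90).astype(np.uint8)*255
print("kit",rect(ray(blob(kit,(250,165,362,285)),c,.042)))
sl=((g[:,:,1]>150)).astype(np.uint8)*255
print("slide",rect(ray(blob(sl,(430,265,505,335)),c,.078)))
jm=(mn>150).astype(np.uint8)*255
b=blob(jm,(130,250,190,300));w=ray(b,c,.08)*1000
print("jar",cv2.minEnclosingCircle(w.astype(np.float32)),rect(w/1000))
# lens case top: dark px within kit
q=ray(blob(kit,(250,165,362,285)),c,.042)
m=np.zeros(mn.shape,np.uint8);cv2.fillPoly(m,[cv2.convexHull(blob(kit,(250,165,362,285)))],255)
for t in(20,30,40,60):
    d=((mn<t)&(m>0)).astype(np.uint8)*255
    print(t,rect(ray(blob(d,(250,165,362,285)),c,.044)))
crop=np.hstack([cv2.resize(im[165:285,250:362],(560,600),interpolation=2)])
cv2.imwrite("pics/kit0.png",crop)
E
```

```text
kit [552.0366  11.1676 155.0022 114.8803  28.6479]
slide [ 422.1655 -284.3962   83.1335   33.5105   40.4144]
jar ((450.893798828125, 270.1452331542969), 24.996105194091797) [451.1452 270.3229  49.1861  47.5844 137.8583]
20 [579.0895  19.0785   0.       0.       0.    ]
30 [587.3608   7.4645  41.5909   5.0406 118.7299]
40 [577.0442  27.1537  91.0718   5.8813 118.7338]
60 [594.1039  34.6977  98.7388  44.6919 118.7032]
```

View pics/kit0.png

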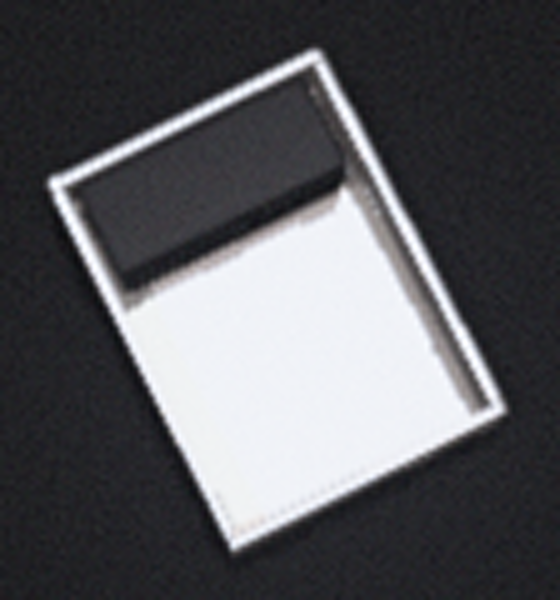

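The kit crop shows the lens case against the box's far (upper left) end, so kit +x points toward the robot at about 208.6°. The space beside it is empty.

```bash
cat >> h.py <<'E'
def yaw(o): # world angle (deg) of the tool y axis
    m=R.from_rotvec(o["eef_rot"]).as_matrix();return np.degrees(np.arctan2(m[1,1],m[0,1])),m
def plan(tgt,jaw_ang=None):
    """turn about tool x (deg), then shifts in tool axes (units of 50 mm) after that turn"""
    o=manip.get_obs();y,m=yaw(o);a=0
    if jaw_ang is not None: a=-((jaw_ang-y+90)%180-90)  # tool x points down
    # small tilt error
    want=R.from_matrix(m)*R.from_rotvec([np.radians(a),0,0])
    d=want.as_matrix().T@(np.array(tgt)-o["eef_pos"])
    print("t",o["time"],"eef",o["eef_pos"],"yaw",y,"down",m[:,0],"q",o["qpos"],"grip",o["grip_width"],"F",o["wrist_force"])
    print("turn deg about x",a,"units",a/5,"other way",(a-180*np.sign(a))/5,"; shift units",d/.05)
E
python3 - <<'E'
from h import *
plan((.422,-.284,.19),130.4)
print(np.hypot(.422,.284),manip.get_calibration("wrist"))
E
```

```text
t 0.1 eef [0.2072 0.5628 0.2216] yaw 69.78664081619274 down [-0.0007 -0.0015 -1.    ] q [ 1.1613  0.0918  1.2317 -0.      1.8198 -0.0567] grip 0.08781983184508368 F [ 0.8921 -0.7205 -0.7855]
turn deg about x -60.61335918380726 units -12.122671836761452 other way 23.87732816323855 ; shift units [  0.6563 -15.6811  -7.7046]
0.5086649191756789 {'K': array([[363.6226,   0.    , 315.7381],
       [  0.    , 363.6226, 237.0418],
       [  0.    ,   0.    ,   1.    ]]), 'cam_to_world': array([[ 0.3463,  0.9002,  0.2641,  0.1352],
       [ 0.9381, -0.3316, -0.1001,  0.5899],
       [-0.0025,  0.2824, -0.9593,  0.3831],
       [ 0.    ,  0.    ,  0.    ,  1.    ]])}
```

Call:
{"name": "apply_moves", "arguments": {
  "delta_pos": [
    [0,-0.1,0.9],
    [0,-0.1,0.9],
    [0,-0.1,0.9],
    [0,-0.1,0.9],
    [0,-0.1,0.9],
    [0,-0.1,0.9],
    [0,-0.1,0.9],
    [0,-0.1,0.9],
    [0,-0.1,0.9],
    [0,-0.1,0.9],
    [0,-0.1,0.9],
    [0,-0.1,0.9],
    [0,-0.1,0.9],
    [0,-0.1,0.9],
    [0,-0.1,0.9],
    [0,-0.1,0.9],
    [0,-0.1,0.9],
    [0,-0.1,0.9],
    [0,-0.1,0.9],
    [0,-0.1,0.9]
  ],
  "twist": [
    [1,0,0],
    [1,0,0],
    [1,0,0],
    [1,0,0],
    [1,0,0],
    [1,0,0],
    [1,0,0],
    [1,0,0],
    [1,0,0],
    [1,0,0],
    [1,0,0],
    [1,0,0],
    [1,0,0],
    [1,0,0],
    [1,0,0],
    [1,0,0],
    [1,0,0],
    [1,0,0],
    [1,0,0],
    [1,0,0]
  ]
}}

```text
time: 2.6
eef_pos: [0.4248, -0.2027, 0.2221]
eef_rot: [1.588, 0.911, -1.589]
wrist_force: [0.1, 0.6, -0.1]
grip_width: 0.0875
```

Run:
```python
from h import *
plan((.422,-.284,.19),130.4)
```

```text
t 2.6 eef [ 0.4248 -0.2027  0.2221] yaw -30.380643982866253 down [-0.0008  0.0004 -1.    ] q [-0.5174 -0.2564  1.5604 -0.      1.8385  0.0128] grip 0.08752590414897547 F [ 0.0656  0.6203 -0.092 ]
turn deg about x 19.219356017133748 units 3.8438712034267497 other way -32.15612879657325 ; shift units [0.6404 1.2026 1.0973]
```

Call:
{"name": "apply_moves", "arguments": {
  "delta_pos": [
    [0,0,0],
    [0,0,0],
    [0,0,0],
    [0,0,0],
    [0.2,0.6,0.55],
    [0.2,0.6,0.55],
    [0,0,0],
    [0,0,0]
  ],
  "twist": [
    [0.96,0,0],
    [0.96,0,0],
    [0.96,0,0],
    [0.96,0,0],
    [0,0,0],
    [0,0,0],
    [0,0,0],
    [0,0,0]
  ]
}}

```text
time: 3.6
eef_pos: [0.423, -0.2824, 0.2024]
eef_rot: [1.811, 0.67, -1.811]
wrist_force: [-0.2, 0.9, 0.4]
grip_width: 0.0879
```

Run:
```python
from h import *
c=manip.get_calibration("wrist");im=manip.get_image("wrist")[:,:,::-1].copy()
cv2.imwrite("pics/w1.png",im)
plan((.422,-.284,.14),130.4)
t=np.radians(40.4);u=np.array([np.cos(t),np.sin(t)]);v=np.array([-u[1],u[0]])
p=[np.r_[np.array([.422,-.2844])+a*.042*u+b*.017*v,.078] for a,b in((1,1),(1,-1),(-1,-1),(-1,1))]
print(proj(p,c))
```

```text
t 3.65 eef [ 0.4232 -0.2822  0.2029] yaw -49.38407470225535 down [ 0.0002  0.0003 -1.    ] q [-0.6552 -0.1582  1.5095  0.0004  1.7904  0.2068] grip 0.08768634091846512 F [-0.0655 -0.1315 -0.3055]
turn deg about x 0.2159252977446613 units 0.04318505954893226 other way -35.95681494045107 ; shift units [1.2573 0.0127 0.0424]
[[294.8743 180.3912]
 [338.2576 180.4828]
 [336.3212 279.7663]
 [296.2657 279.689 ]]
```

View pics/w1.png

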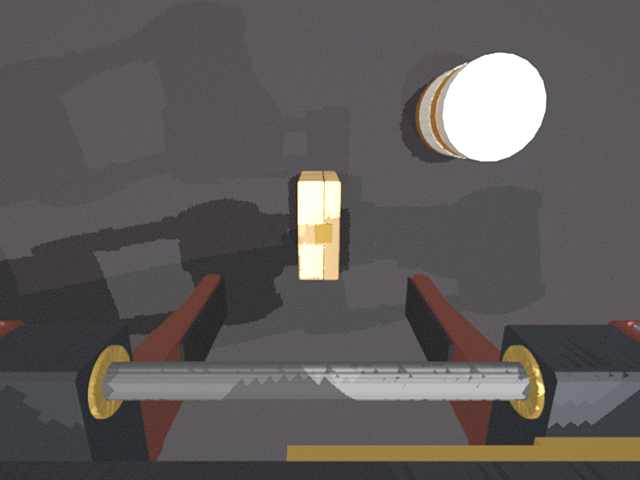

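The slide box top spans cols 297–340 and rows ~180–279, within 2 px of the prediction, and sits centred between the fingers. I'll descend and grip.

Call:
{"name": "apply_moves", "arguments": {
  "delta_pos": [
    [0.8,0,0],
    [0.8,0,0],
    [0.6,0,0.02],
    [0.46,0,0.02],
    [0.2,0,0],
    [0.2,0,0],
    [0,0,0],
    [0,0,0]
  ],
  "twist": [
    [0.04,0,0],
    [0,0,0],
    [0,0,0],
    [0,0,0],
    [0,0,0],
    [0,0,0],
    [0,0,0],
    [0,0,0]
  ]
}}

```text
time: 4.65
eef_pos: [0.422, -0.2844, 0.0506]
eef_rot: [1.813, 0.665, -1.811]
wrist_force: [0.7, -0.2, 0.2]
grip_width: 0.0879
```

Call:
{"name": "apply_moves", "arguments": {
  "delta_pos": [
    [0,0,0],
    [0,0,0],
    [0,0,0],
    [0,0,0],
    [0,0,0],
    [0,0,0],
    [0,0,0],
    [0,0,0]
  ],
  "twist": [
    [0,0,0],
    [0,0,0],
    [0,0,0],
    [0,0,0],
    [0,0,0],
    [0,0,0],
    [0,0,0],
    [0,0,0]
  ],
  "jaw": 20,
  "force": 25
}}

```text
time: 5.65
eef_pos: [0.4216, -0.2842, 0.0496]
eef_rot: [1.812, 0.667, -1.812]
wrist_force: [0.4, -0.7, 0.2]
grip_width: 0.0342
```

Call:
{"name": "apply_moves", "arguments": {
  "delta_pos": [
    [-0.5,0,0],
    [-0.8,0,0],
    [-0.8,0,0],
    [-0.4,0,0],
    [0,0.11,-0.43],
    [0,0.11,-0.43],
    [0,0.11,-0.43],
    [0,0.11,-0.43],
    [0,0.11,-0.43],
    [0,0.11,-0.43],
    [0,0.11,-0.43],
    [0,0.11,-0.43],
    [0,0.11,-0.43],
    [0,0.11,-0.43],
    [0,0.11,-0.43],
    [0,0.11,-0.43],
    [0,0.11,-0.43],
    [0,0.11,-0.43],
    [0,0.11,-0.43],
    [0,0.11,-0.43]
  ],
  "twist": [
    [0,0,0],
    [0,0,0],
    [0,0,0],
    [0,0,0],
    [-0.98,0,0],
    [-0.98,0,0],
    [-0.98,0,0],
    [-0.98,0,0],
    [-0.98,0,0],
    [-0.98,0,0],
    [-0.98,0,0],
    [-0.98,0,0],
    [-0.98,0,0],
    [-0.98,0,0],
    [-0.98,0,0],
    [-0.98,0,0],
    [-0.98,0,0],
    [-0.98,0,0],
    [-0.98,0,0],
    [-0.98,0,0]
  ]
}}

```text
time: 8.15
eef_pos: [0.5711, 0.0084, 0.1731]
eef_rot: [0.829, 1.409, -0.831]
wrist_force: [0.4, 0.1, -1.0]
grip_width: 0.034
```

Call:
{"name": "apply_moves", "arguments": {
  "delta_pos": [
    [0,0,0],
    [0,0,0]
  ],
  "twist": [
    [0,0,0],
    [0,0,0]
  ]
}}

```text
time: 8.4
eef_pos: [0.5714, 0.0071, 0.1739]
eef_rot: [0.832, 1.406, -0.834]
wrist_force: [0.0, -0.7, -1.4]
grip_width: 0.034
```

Run:
```python
from h import *
plan((.5595,.0152,.075),28.65)
c=manip.get_calibration("wrist");im=manip.get_image("wrist")[:,:,::-1].copy()
cv2.imwrite("pics/w2.png",im)
# predicted rim outer corners
k=np.array([.5520,.0112]);t=np.radians(208.65);u=np.array([np.cos(t),np.sin(t)]);v=np.array([-u[1],u[0]])
print(proj([np.r_[k+a*.0765*u+b*.0565*v,.042] for a,b in((-1,-1),(-1,1),(1,1),(1,-1))],c))
print(proj([np.r_[k+a*u+b*.048*v,.044] for a,b in((-.0325,-1),(-.0325,1),(-.0725,1),(-.0725,-1))],c))
```

```text
t 8.4 eef [0.5714 0.0071 0.1739] yaw 28.698585726425502 down [-0.0011 -0.0005 -1.    ] q [-0.0468  0.0109  1.3997 -0.0005  1.7321 -0.5477] grip 0.03395674977004597 F [ 0.0438 -0.6627 -1.3686]
turn deg about x 0.0485857264255003 units 0.00971714528510006 other way -35.9902828547149 ; shift units [ 1.9778 -0.1297 -0.256 ]
[[394.1978 140.2955]
 [386.2547 275.0243]
 [209.9673 274.9417]
 [198.0557 140.2917]]
[[337.724  151.6198]
 [335.8083 266.6618]
 [382.5554 266.6824]
 [388.9384 151.6227]]
```

View pics/w2.png

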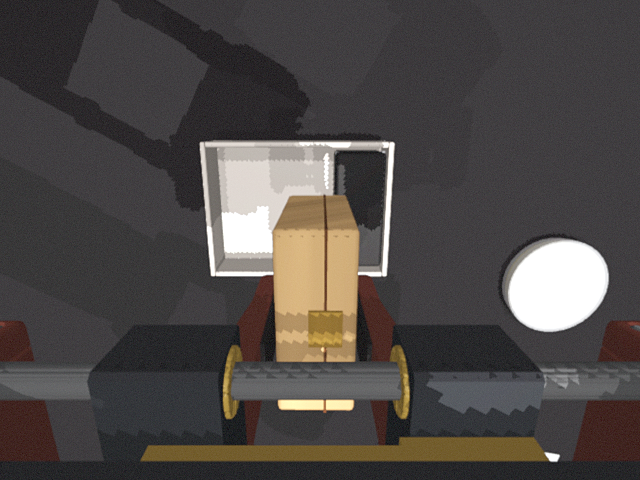

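The rim corners (200,142), (394,141), (386,274) and (209,276) match the prediction within 2 px. The lens case's near edge is at col ~336, also as predicted.

Call:
{"name": "apply_moves", "arguments": {
  "delta_pos": [
    [0,-0.13,-0.26],
    [0,0,0],
    [0.5,0,0],
    [0.6,0,0],
    [0.5,0,0],
    [0.38,0,0],
    [0,0,0],
    [0,0,0]
  ],
  "twist": [
    [0,0,0],
    [0,0,0],
    [0,0,0],
    [0,0,0],
    [0,0,0],
    [0,0,0],
    [0,0,0],
    [0,0,0]
  ]
}}

```text
time: 9.45
eef_pos: [0.5602, 0.0159, 0.0769]
eef_rot: [0.832, 1.404, -0.831]
wrist_force: [0.5, 0.4, -0.5]
grip_width: 0.0341
```

Run:
```python
from h import *
plan((.5595,.0152,.054),28.65)
a=manip.get_image("top")[150:300,230:380,::-1];b=manip.get_image("scene")[190:300,220:385,::-1]
cv2.imwrite("pics/p1.png",np.hstack([cv2.resize(a,(400,400),interpolation=2),cv2.resize(b,(400,400),interpolation=2)]))
```

```text
t 9.45 eef [0.5602 0.0159 0.0769] yaw 28.78038599949182 down [ 0.0017 -0.0001 -1.    ] q [-0.0324  0.004   1.5787 -0.      1.5571 -0.5347] grip 0.03409760116598262 F [ 0.477   0.4497 -0.4741]
turn deg about x 0.13038599949182128 units 0.026077199898364257 other way -35.97392280010164 ; shift units [ 0.4576 -0.0194  0.0043]
```

View pics/p1.png

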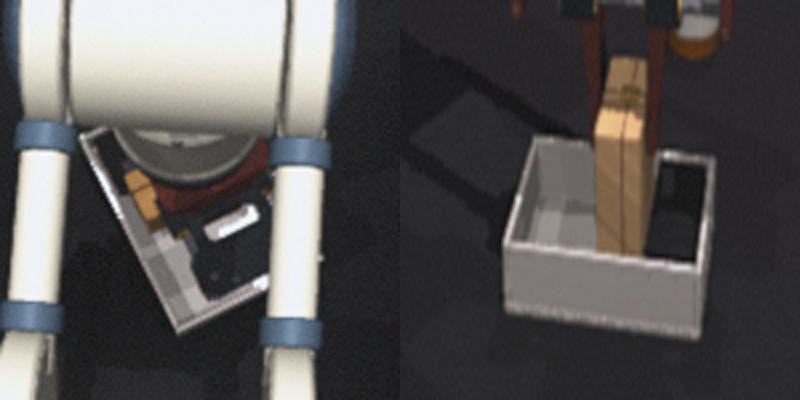

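The crops show the slide box inside the rim in the middle, clear of the lens case. I'll lower it slowly.

Call:
{"name": "apply_moves", "arguments": {
  "delta_pos": [
    [0.1,-0.02,0],
    [0.1,0,0],
    [0.08,0,0],
    [0.06,0,0],
    [0.05,0,0],
    [0.04,0,0],
    [0.03,0,0],
    [0,0,0]
  ],
  "twist": [
    [0,0,0],
    [0,0,0],
    [0,0,0],
    [0,0,0],
    [0,0,0],
    [0,0,0],
    [0,0,0],
    [0,0,0]
  ]
}}

```text
time: 10.55
eef_pos: [0.5592, 0.0156, 0.0534]
eef_rot: [0.832, 1.405, -0.831]
wrist_force: [-0.4, 1.2, 2.6]
grip_width: 0.0342
```

Call:
{"name": "apply_moves", "arguments": {
  "delta_pos": [
    [0,0,0],
    [0,0,0],
    [0,0,0],
    [0,0,0],
    [0,0,0],
    [0,0,0]
  ],
  "twist": [
    [0,0,0],
    [0,0,0],
    [0,0,0],
    [0,0,0],
    [0,0,0],
    [0,0,0]
  ],
  "jaw": 60
}}

```text
time: 11.3
eef_pos: [0.5587, 0.0154, 0.0526]
eef_rot: [0.832, 1.406, -0.832]
wrist_force: [-0.1, 0.3, 0.1]
grip_width: 0.0602
```

Call:
{"name": "apply_moves", "arguments": {
  "delta_pos": [
    [-0.2,0,0],
    [-0.5,0,0],
    [-0.8,0,0],
    [-0.8,0,0],
    [-0.7,0,0],
    [0,0,0]
  ],
  "twist": [
    [0,0,0],
    [0,0,0],
    [0,0,0],
    [0,0,0],
    [0,0,0],
    [0,0,0]
  ]
}}

```text
time: 12.05
eef_pos: [0.5602, 0.0154, 0.2073]
eef_rot: [0.834, 1.399, -0.828]
wrist_force: [1.4, 0.4, -0.4]
grip_width: 0.0601
```

Run:
```python
from h import *
plan((.451,.270,.20),118.65)
```

```text
t 12.05 eef [0.5602 0.0154 0.2073] yaw 28.78636077317733 down [ 0.0075 -0.0003 -1.    ] q [-0.0332 -0.0254  1.3769 -0.      1.7826 -0.5356] grip 0.060066583770059565 F [ 1.4161  0.3561 -0.4457]
turn deg about x -89.86363922682267 units -17.972727845364535 other way 18.027272154635465 ; shift units [0.1274 5.5161 0.5246]
```

Call:
{"name": "apply_moves", "arguments": {
  "delta_pos": [
    [0,-0.217,-0.264],
    [0,-0.217,-0.264],
    [0,-0.217,-0.264],
    [0,-0.217,-0.264],
    [0,-0.217,-0.264],
    [0,-0.217,-0.264],
    [0,-0.217,-0.264],
    [0,-0.217,-0.264],
    [0,-0.217,-0.264],
    [0,-0.217,-0.264],
    [0,-0.217,-0.264],
    [0,-0.217,-0.264],
    [0,-0.217,-0.264],
    [0,-0.217,-0.264],
    [0,-0.217,-0.264],
    [0,-0.217,-0.264],
    [0,-0.217,-0.264],
    [0,-0.217,-0.264],
    [0,0,0],
    [0,0,0]
  ],
  "twist": [
    [1,0,0],
    [1,0,0],
    [1,0,0],
    [1,0,0],
    [1,0,0],
    [1,0,0],
    [1,0,0],
    [1,0,0],
    [1,0,0],
    [1,0,0],
    [1,0,0],
    [1,0,0],
    [1,0,0],
    [1,0,0],
    [1,0,0],
    [1,0,0],
    [1,0,0],
    [1,0,0],
    [0,0,0],
    [0,0,0]
  ],
  "jaw": 87
}}

```text
time: 14.55
eef_pos: [0.4383, 0.2645, 0.2019]
eef_rot: [1.937, 0.499, -1.94]
wrist_force: [0.6, -0.5, 0.5]
grip_width: 0.0871
```

Run:
```python
from h import *
plan((.451,.270,.045),118.65)
c=manip.get_calibration("wrist");w=manip.get_image("wrist")[:,:,::-1]
s=manip.get_image("top")[:,:,::-1]
cv2.imwrite("pics/top2.png",s);cv2.imwrite("pics/w3.png",w)
th=np.linspace(0,2*np.pi,60)
pp=proj(np.c_[.451+.025*np.cos(th),.270+.025*np.sin(th),np.full(60,.08)],c);print(pp.min(0),pp.max(0))
b=blob((w.min(2)>170).astype(np.uint8)*255,(200,100,450,330));print(b.min(0),b.max(0),cv2.minEnclosingCircle((ray(b,c,.08)*1000).astype(np.float32)))
cv2.imwrite("pics/c3.png",np.hstack([cv2.resize(w,(400,300)),cv2.resize(s[150:300,230:380],(300,300),interpolation=2)]))
```

```text
t 14.55 eef [0.4383 0.2645 0.2019] yaw -61.11762896458084 down [-0.0011 -0.0009 -1.    ] q [ 0.4767 -0.1482  1.5022 -0.0003  1.789   1.5434] grip 0.08706222624962966 F [ 0.6136 -0.5207  0.5121]
turn deg about x 0.23237103541919168 units 0.046474207083838336 other way -35.95352579291616 ; shift units [ 3.1368  0.0249 -0.2806]
[285.5339 182.2682] [348.2669 243.5894]
[287 174] [349 242] ((454.5820007324219, 271.4478454589844), 27.989351272583008)
```

View pics/c3.png

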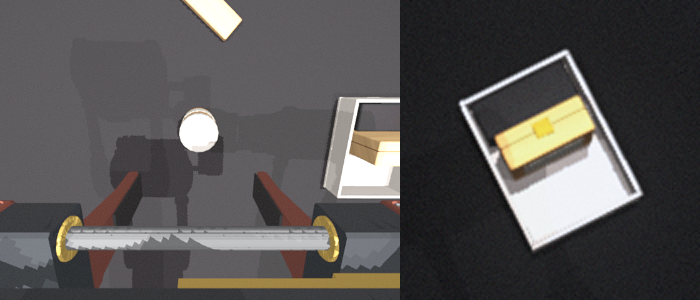

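The wrist view shows the jar cap at cols 287–349, as predicted. The top crop shows the slide box upright and square, with a gap to the lens case. I'll align, descend and grip.

Call:
{"name": "apply_moves", "arguments": {
  "delta_pos": [
    [0,0.03,-0.28],
    [0.5,0,0],
    [0.8,0,0],
    [0.8,0,0],
    [0.6,0,0],
    [0.38,0,0],
    [0,0,0],
    [0,0,0]
  ],
  "twist": [
    [0.05,0,0],
    [0,0,0],
    [0,0,0],
    [0,0,0],
    [0,0,0],
    [0,0,0],
    [0,0,0],
    [0,0,0]
  ]
}}

```text
time: 15.65
eef_pos: [0.4524, 0.2707, 0.0502]
eef_rot: [1.945, 0.495, -1.941]
wrist_force: [-0.0, 0.5, 0.0]
grip_width: 0.087
```

Call:
{"name": "apply_moves", "arguments": {
  "delta_pos": [
    [0,0,0],
    [0,0,0],
    [0,0,0],
    [0,0,0],
    [0,0,0],
    [0,0,0],
    [0,0,0]
  ],
  "twist": [
    [0,0,0],
    [0,0,0],
    [0,0,0],
    [0,0,0],
    [0,0,0],
    [0,0,0],
    [0,0,0]
  ],
  "jaw": 35,
  "force": 25
}}

```text
time: 16.52
eef_pos: [0.4516, 0.2704, 0.0487]
eef_rot: [1.943, 0.494, -1.942]
wrist_force: [-0.2, 0.2, 1.3]
grip_width: 0.0499
```

Run:
```python
from h import *
im=cv2.imread("pics/top2.png");c=manip.get_calibration("top");g=im.astype(int)
yl=((g[:,:,2]>150)&(g[:,:,2]-g[:,:,0]>50)).astype(np.uint8)*255
s=rect(ray(blob(yl,(250,165,362,285)),c,.082));print("slide",s)
t=np.radians(208.65);M=np.array([[np.cos(t),np.sin(t)],[-np.sin(t),np.cos(t)]])
print("in kit",M@(s[:2]-[552,11.2]))
plan((.5165,-.0082,.15),118.65)
```

```text
slide [559.7992  16.1312  84.3069  34.4547 118.7377]
in kit [-9.2086 -0.5881]
t 16.525 eef [0.4516 0.2704 0.0487] yaw -61.46205569706538 down [ 0.0001 -0.     -1.    ] q [ 0.475  -0.0706  1.7025 -0.0001  1.5096  1.5477] grip 0.04988830889119203 F [-0.1618  0.2262  1.3412]
turn deg about x -0.11205569706538654 units -0.02241113941307731 other way 35.97758886058692 ; shift units [-2.0256  5.5126  1.5329]
```

Call:
{"name": "apply_moves", "arguments": {
  "delta_pos": [
    [-0.4,0,0],
    [-0.8,0,0],
    [-0.8,0,0],
    [-0.6,0,0],
    [0,0.5,0.14],
    [0,0.5,0.14],
    [0,0.5,0.14],
    [0,0.5,0.14],
    [0,0.5,0.14],
    [0,0.5,0.14],
    [0,0.5,0.14],
    [0,0.5,0.14],
    [0,0.5,0.14],
    [0,0.5,0.14],
    [0,0.51,0.13],
    [0,0,0],
    [0,0,0]
  ],
  "twist": [
    [0,0,0],
    [0,0,0],
    [0,0,0],
    [0,0,0],
    [0,0,0],
    [0,0,0],
    [0,0,0],
    [0,0,0],
    [0,0,0],
    [0,0,0],
    [0,0,0],
    [0,0,0],
    [0,0,0],
    [0,0,0],
    [0,0,0],
    [0,0,0],
    [0,0,0]
  ]
}}

```text
time: 18.65
eef_pos: [0.5159, -0.0077, 0.1792]
eef_rot: [1.943, 0.494, -1.942]
wrist_force: [0.4, 0.5, -2.7]
grip_width: 0.0498
```

Run:
```python
from h import *
plan((.5165,-.0082,.0527),118.65)
```

```text
t 18.65 eef [ 0.5159 -0.0077  0.1792] yaw -61.4635734490086 down [ 0.0004  0.0005 -1.    ] q [-0.0811 -0.1403  1.535   0.0005  1.7466  0.9917] grip 0.049786842848958686 F [ 0.3691  0.4816 -2.7091]
turn deg about x -0.11357344900864064 units -0.022714689801728128 other way 35.97728531019827 ; shift units [ 2.5309  0.0159 -0.0038]
```

Aligned. I'll go down until the bottom is about 5 mm above the slide box's top (TCP z ≈ 0.135), and look from the wrist and the scene.

Call:
{"name": "apply_moves", "arguments": {
  "delta_pos": [
    [0.3,0.01,0],
    [0.4,0,0],
    [0.2,0,0],
    [0,0,0],
    [0,0,0]
  ],
  "twist": [
    [0,0,0],
    [0,0,0],
    [0,0,0],
    [0,0,0],
    [0,0,0]
  ]
}}

```text
time: 19.27
eef_pos: [0.5164, -0.0085, 0.134]
eef_rot: [1.943, 0.494, -1.942]
wrist_force: [0.3, 0.7, -2.6]
grip_width: 0.0498
```

Run:
```python
from h import *
plan((.5165,-.0082,.0527),118.65)
a=manip.get_image("wrist")[:,:,::-1];b=manip.get_image("scene")[150:300,220:385,::-1]
cv2.imwrite("pics/p2.png",np.hstack([cv2.resize(a,(480,360)),cv2.resize(b,(320,360),interpolation=2)]))
```

```text
t 19.275 eef [ 0.5164 -0.0085  0.134 ] yaw -61.45805568524378 down [ 0.0005 -0.0001 -1.    ] q [-0.0824 -0.1347  1.6098 -0.      1.666   0.9902] grip 0.049815631449252176 F [ 0.2569  0.6676 -2.5544]
turn deg about x -0.10805568524381215 units -0.02161113704876243 other way 35.978388862951235 ; shift units [ 1.6262 -0.0054 -0.0042]
```

View pics/p2.png

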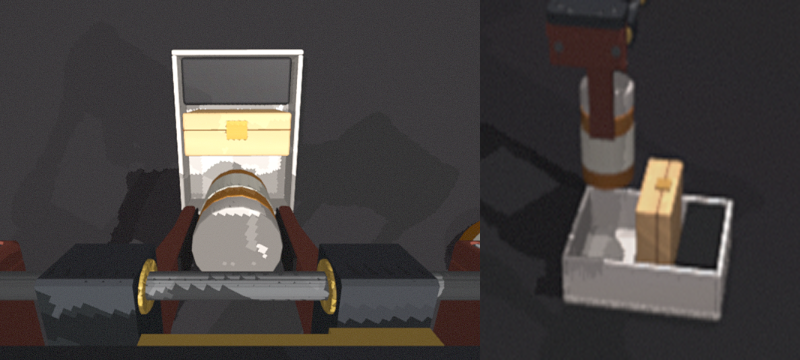

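The jar hangs centred over the free end, with the slide box upright beside it and the lens case flat. I'll lower the jar.

Call:
{"name": "apply_moves", "arguments": {
  "delta_pos": [
    [0.3,0,0],
    [0.4,0,0],
    [0.4,0,0],
    [0.2,0,0],
    [0.1,0,0],
    [0.06,0,0],
    [0.05,0,0],
    [0.05,0,0],
    [0.05,0,0],
    [0.03,0,0],
    [0,0,0]
  ],
  "twist": [
    [0,0,0],
    [0,0,0],
    [0,0,0],
    [0,0,0],
    [0,0,0],
    [0,0,0],
    [0,0,0],
    [0,0,0],
    [0,0,0],
    [0,0,0],
    [0,0,0]
  ]
}}

```text
time: 20.75
eef_pos: [0.5165, -0.0085, 0.0527]
eef_rot: [1.943, 0.494, -1.942]
wrist_force: [-2.1, 0.2, 4.5]
grip_width: 0.0496
```

Contact with the floor: the vertical force went from -2.6 to +4.5 N. I'll release, lift, then move aside.

Call:
{"name": "apply_moves", "arguments": {
  "delta_pos": [
    [0,0,0],
    [0,0,0],
    [0,0,0],
    [0,0,0],
    [0,0,0],
    [0,0,0]
  ],
  "twist": [
    [0,0,0],
    [0,0,0],
    [0,0,0],
    [0,0,0],
    [0,0,0],
    [0,0,0]
  ],
  "jaw": 76
}}

```text
time: 21.5
eef_pos: [0.5162, -0.0086, 0.0516]
eef_rot: [1.943, 0.494, -1.943]
wrist_force: [0.9, -0.8, 1.0]
grip_width: 0.076
```

Call:
{"name": "apply_moves", "arguments": {
  "delta_pos": [
    [-0.2,0,0],
    [-0.5,0,0],
    [-0.8,0,0],
    [-0.8,0,0],
    [-0.7,0,0],
    [0,-0.6,0],
    [0,-0.6,0],
    [0,-0.6,0],
    [0,-0.6,0],
    [0,-0.6,0],
    [0,-0.5,0],
    [0,0,0],
    [0,0,0]
  ],
  "twist": [
    [0,0,0],
    [0,0,0],
    [0,0,0],
    [0,0,0],
    [0,0,0],
    [0,0,0],
    [0,0,0],
    [0,0,0],
    [0,0,0],
    [0,0,0],
    [0,0,0],
    [0,0,0],
    [0,0,0]
  ]
}}

```text
time: 23.12
eef_pos: [0.4329, 0.1448, 0.2021]
eef_rot: [1.943, 0.494, -1.942]
wrist_force: [-0.2, 0.3, -0.6]
grip_width: 0.0759
```

Run:
```python
from h import *
s=manip.get_image("top")[:,:,::-1];b=manip.get_image("scene")[190:300,220:385,::-1]
cv2.imwrite("pics/f.png",np.hstack([cv2.resize(s[150:300,230:380],(400,400),interpolation=2),cv2.resize(b,(400,400),interpolation=2)]))
c=manip.get_calibration("top");g=s.astype(int)
yl=((g[:,:,2]>150)&(g[:,:,2]-g[:,:,0]>50)).astype(np.uint8)*255
q=rect(ray(blob(yl,(250,165,362,285)),c,.082));t=np.radians(208.65);M=np.array([[np.cos(t),np.sin(t)],[-np.sin(t),np.cos(t)]])
print(q,M@(q[:2]-[552,11.2]))
o=manip.get_obs();print(o["time"],o["eef_pos"],o["wrist_force"])
```

```text
[559.8041  16.134   84.3069  34.4434 118.7377] [-9.2143 -0.5881]
23.225 [0.433  0.1445 0.2018] [-0.012  -0.2941 -0.5562]
```

View pics/f.png

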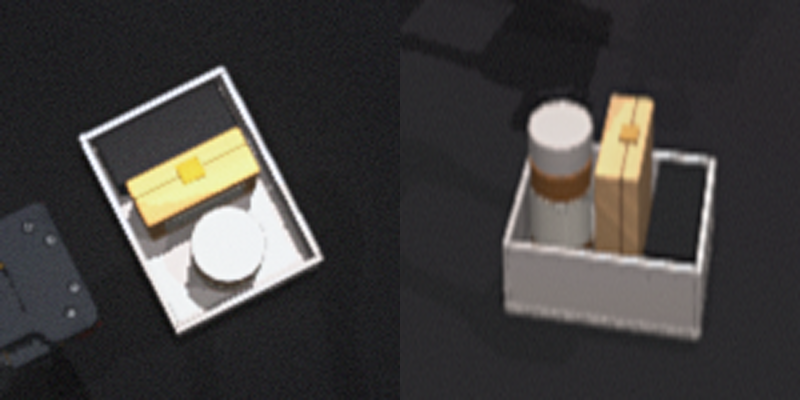

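The slide box and the jar both stand upright in the box, the lens case is flat, and the gripper is clear at the left of the top crop. I'll hand in.

```bash
python3 -c "
from bench import manip
print(manip.close_job())"
```

```text
the job is handed in; nothing more can be done
None
```

The kit is packed and handed in at about 23 s. I put the slide box in first, next to the lens case with its 84 mm side along the box's y, then the slim jar in the free end. Both were lowered until the wrist force showed contact with the floor (+2.6 N and +4.5 N), and only then released.

- **Slide box:** the last top image puts it at x = -9 mm, y = -0.6 mm in the kit box. It is square to the box within about 0.1° and did not move while the jar was placed.
- **Jar and lens case:** in the last top and scene images the jar stands upright on the floor, clear of the slide box and walls, and the lens case lies flat. I judged these two by eye and did not measure them after placing.
- **Robot:** the gripper was well clear of everything at hand-in. No check failed or disagreed beyond 1–2 px.

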